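Set up the wire rolling mill

ROBOT

A 6-joint arm with a two-finger parallel gripper is mounted at the origin on the work surface. World frame = base frame: x ahead of the robot, y to its left, z up, the work surface at z = 0. Lengths are in m, angles in degrees, forces in N, time in s.
With the tool pointing down it reaches from about 0.325 to 0.775 m from the base axis. Payload 5.5 kg.
Tool frame: the origin (TCP) lies at the centre of the arm's flange, where the gripper is bolted on; the fingertips stand 182 mm ahead of it and the grasp point (between the pads) lies 163 mm ahead of it; z points along the fingers, y is the direction in which the jaws open and shut (so a half turn about z gives the same grasp; the last joint's range is limited). The gripper opens to 88 mm and grips with 3 to 60 N. Pads are 20 mm wide; open, the fingers measure 115 mm over their backs; the gripper's body (75 mm by 178 mm) begins 61 mm behind the grasp point.
Start: joints at [64.933, 5.22, 70.514, -0, 104.267, -3.249], TCP at [0.223, 0.557, 0.405] pointing down, gripper open.
Joint ranges: [-164.24, 164.24], [-49.07, 125.15], [9.68, 141.18], [-86.29, 266.29], [3.28, 154.24], [-151.56, 151.56]. Speed limits (degrees/s): [147.25, 147.25, 172.46, 180, 180, 180].

INTERFACE

Orientations are given as [roll, pitch, yaw] about the fixed x, y, z axes, in that order (R = Rz(yaw) Ry(pitch) Rx(roll)).
In Python, from station import r gives the robot as it stands. The module is installed in compiled form; this text tells all that it offers. Calls block until the motion is done:
- r.reach(position, orientation): joint-space move of the TCP to a pose.
- r.servo_line(position, rotation=None, speed=0.15): straight line of the TCP; rotation=None keeps the orientation; speed is the mean speed in m/s.
- r.move_joints(angles): joint-space move.
- r.let_go() and r.grab(squeeze=None): open the fingers fully, or close them until they stop; squeeze is the grip in N (None keeps the last).
- r.wait(seconds).
- r.inverse_kinematics(position, orientation): joint angles nearest the present ones, or None.
- r.sense(): the state.
- r.snapshot(name): name is "scene" or "top"; returns a dict with "frame" (384x512x3 uint8, red, green, blue), "fx", "fy", "cx", "cy" (pixels), "R" (3x3) and "t" (3): a world point X has camera coordinates R X + t. Camera axes: x right, y down, z forward; pixel columns grow to the right and rows downward; lengths in m; the calibration is good to about 2 mm. A picture is of the moment at which its call begins. There is no depth.
A pose or a line that the arm cannot do raises r.IKError and nothing moves.
- r.hand_in(): hands the job in, once; it reports no verdict.
The state is a dict: "clock": time; "joints": joint angles; "joint_vel": joint speeds; "joint_torque": joint torques, N m; "tcp_pos": TCP position; "orientation": TCP orientation; "contact_force": force on the tool from outside, world axes, zero at the start; "torque": the same for the moment, N m; "opening": finger opening in m.
Only numpy, scipy, OpenCV 4.12 (cv2) and the standard library are available. Lean on these libraries where they do the work, as an engineer would, in place of code of your own. Each camera call takes 0.05 s, during which the arm holds its last target.

TASK

Get the rolling mill ready for the next wire job: take the bare spools off the feed stand and put them in the tray, and set every full wire spool upright and fully down on a spindle of its own. Wind the mill's handwheel clockwise until its crank handle stands beside the index post, and then turn the dial's bezel until its zero mark is at the needle. Leave the pliers, loupe and file where they are.

Things in the scene. Friction and masses are not known exactly. Their poses are not given: they have to be found in the camera images.
- mill: grey hand rolling mill bolted to the bench, 100 x 240 mm, its flat top plate 165 mm above the bench (the plate spans x -45 to 45, y -115 to 125 mm). Carries the handwheel towards its +y end and the dial towards its -y end. Origin: centre of its underside; z up; its front faces its own -x.
- wheel_centre (a point): point on the vertical axis of the handwheel, at the height of the wheel's top face (197 mm above the bench); fixed to the mill, mill's axes. The spoked steel wheel has radius 48 mm and is 12 mm thick. The index post is a thin steel post with a small white cap, level with the wheel, just outside the rim, 52 to 57 mm from this point along the mill's +y.
- crank_handle (a point): middle of the upright black crank handle of the handwheel: a cylinder of 16 mm diameter and 42 mm length standing on the wheel, 36 mm from the wheel's axis, from 197 to 239 mm above the bench (this point at 218). It spins freely about its own upright axis, so it can be pinched from above and carried round with the gripper's heading unchanged.
- handwheel (a joint): angle of the handwheel, rad; grows as it is wound clockwise seen from above; 0 when the crank handle stands right beside the index post (from the wheel's axis, along the mill's +y). It starts between -5.4 and -3.4, so the clockwise way to the post is less than one turn; it has stops at -6.1 and 0.8. Friction about 0.12 N m; it stays where it is left.
- dial_centre (a point): centre of the dial on its vertical axis, at the height of the bezel's rim (197 mm above the bench); fixed to the mill, mill's axes. The bezel is a knurled steel ring, 54 mm in diameter, its grippable side from 181 to 197 mm above the bench; the white scale inside turns with it. 65 mm from the mill's middle.
- zero_mark (a point): the zero of the scale, on the turning bezel: the one broad black bar, with a raised black lug (3 mm high) on the rim beside it; 21 mm from the dial's axis.
- dial_bezel (a joint): angle of the bezel, rad; grows as it is turned anticlockwise seen from above; at 0 the zero mark points along the mill's -x. It may be turned either way (stops at -7.5 and 7.5, it starts between 0.9 and 5.4). Friction about 0.04 N m; it stays where it is left.
- needle_tip (a point): tip of the thin black needle inside the dial, 21 mm from the dial's axis, same height as zero_mark. It is not touched by hand: it is geared to the handwheel.
- needle (a joint): angle of the needle, rad; grows clockwise seen from above; always half the handwheel's angle; at 0 the needle points along the mill's -x. So the zero mark is at the needle when the dial_bezel angle equals minus this angle, give or take whole turns.
- stand: dark steel feed stand, a fixed base 75 x 250 x 15 mm, with three upright spindles in a row along its y, 80 mm apart. Origin: centre of its underside.
- tray: aluminium tray for bare spools, fixed, 125 (x) x 190 (y) mm outside, 30 mm high, 4 mm walls and floor. Origin: centre of its underside.
- spindle1 (a point): foot of spindle 1 (+y end of the stand), on its axis at the base's top face, 15 mm above the bench; axes as the stand's. The spindle is 10 mm thick and 52 mm tall, tapered over its last 7 mm.
- spindle2 (a point): foot of spindle 2 (middle of the stand), on its axis at the base's top face, 15 mm above the bench; axes as the stand's. The spindle is 10 mm thick and 52 mm tall, tapered over its last 7 mm.
- spindle3 (a point): foot of spindle 3 (-y end of the stand), on its axis at the base's top face, 15 mm above the bench; axes as the stand's. The spindle is 10 mm thick and 52 mm tall, tapered over its last 7 mm.
- spool1: full wire spool: white flanges, brass wire wound tight between them (the winding is about 40 mm thick); 46 mm in diameter, 40 mm tall, with a 16 mm bore right through; stands upright. Origin: centre of its underside, z up along the bore. About 150 g. May be absent (None from the start).
- spool2: full wire spool: white flanges, brass wire wound tight between them (the winding is about 40 mm thick); 46 mm in diameter, 40 mm tall, with a 16 mm bore right through; stands upright. Origin: centre of its underside, z up along the bore. About 150 g. May be absent (None from the start).
- spool3: full wire spool: white flanges, brass wire wound tight between them (the winding is about 40 mm thick); 46 mm in diameter, 40 mm tall, with a 16 mm bore right through; stands upright. Origin: centre of its underside, z up along the bore. About 150 g. May be absent (None from the start).
- bare1: bare spool, run out: white flanges and a slim bare core of 22 mm, no wire; flanges 46 mm in diameter, 40 mm tall, with a 16 mm bore right through; stands upright. Origin: centre of its underside, z up along the bore. About 40 g. Starts on a spindle. May be absent (None from the start).
- bare2: bare spool, run out: white flanges and a slim bare core of 22 mm, no wire; flanges 46 mm in diameter, 40 mm tall, with a 16 mm bore right through; stands upright. Origin: centre of its underside, z up along the bore. About 40 g. Starts on a spindle. May be absent (None from the start).
- bare3: bare spool, run out: white flanges and a slim bare core of 22 mm, no wire; flanges 46 mm in diameter, 40 mm tall, with a 16 mm bore right through; stands upright. Origin: centre of its underside, z up along the bore. About 40 g. Starts on a spindle. May be absent (None from the start).
- pliers: pliers with red grips, about 145 mm long, lying flat; bystander. Origin: under the joint.
- loupe: black loupe, a cylinder 37 mm in diameter and 35 mm high; bystander. Origin: centre of its underside.
- file: file with a wooden handle, 220 mm long, lying; bystander. Origin: under the end of the handle where the blade begins.
Not all that is in view belongs to the job. What is shaped like the bare1 but green or pink is not meant.

How it is judged (in metres and radians):
On the way, in this order (a step that is already met when the one before it is completed fails the run):
1. the handwheel has been wound until its handle is beside the index post (within 0.15 rad) (value of joint handwheel between -0.15 and 0.15 rad), for 0.2 s.
2. after that, the bezel has been turned until its zero mark is at the needle (marks within 3 mm) (all of step 1 and distance between zero_mark and needle_tip below 0.003 m and velocity of joint dial_bezel between -0.1 and 0.1 rad/s), for 0.2 s.
At the end, for the whole second after the job is handed in: Handwheel handle within 0.15 rad of the index post; the dial's zero mark within 3 mm of the needle tip; every full spool present stands on a spindle, within 6 mm of its axis, tilted under 0.08 rad, its underside within 4 mm of the stand's base; every bare spool present lies in the tray; all at rest (all of step 2 and ((horizontal distance between spool1 and spindle1 below 0.006 m and z of spool1 in the frame of spindle1 between -0.004 and 0.004 m) or (horizontal distance between spool1 and spindle2 below 0.006 m and z of spool1 in the frame of spindle2 between -0.004 and 0.004 m) or (horizontal distance between spool1 and spindle3 below 0.006 m and z of spool1 in the frame of spindle3 between -0.004 and 0.004 m)) and angle between each of spool1, spool2, spool3's own z axis and vertical below 0.08 rad and linear speed of each of spool1, spool2, spool3, bare1, bare2, bare3 below 0.02 m/s and ((horizontal distance between spool2 and spindle1 below 0.006 m and z of spool2 in the frame of spindle1 between -0.004 and 0.004 m) or (horizontal distance between spool2 and spindle2 below 0.006 m and z of spool2 in the frame of spindle2 between -0.004 and 0.004 m) or (horizontal distance between spool2 and spindle3 below 0.006 m and z of spool2 in the frame of spindle3 between -0.004 and 0.004 m)) and ((horizontal distance between spool3 and spindle1 below 0.006 m and z of spool3 in the frame of spindle1 between -0.004 and 0.004 m) or (horizontal distance between spool3 and spindle2 below 0.006 m and z of spool3 in the frame of spindle2 between -0.004 and 0.004 m) or (horizontal distance between spool3 and spindle3 below 0.006 m and z of spool3 in the frame of spindle3 between -0.004 and 0.004 m)) and x of bare1 in the frame of tray between -0.06 and 0.06 m and y of bare1 in the frame of tray between -0.092 and 0.092 m and z of each of bare1, bare2, bare3 in the frame of tray below 0.05 m and x of bare2 in the frame of tray between -0.06 and 0.06 m and y of bare2 in the frame of tray between -0.092 and 0.092 m and x of bare3 in the frame of tray between -0.06 and 0.06 m and y of bare3 in the frame of tray between -0.092 and 0.092 m); the robot touches nothing.
It fails at once if the pliers is moved more than 30 mm (distance of pliers from where it was at the start of the episode above 0.03 m).
It fails at once if the loupe is moved more than 30 mm (distance of loupe from where it was at the start of the episode above 0.03 m).
It fails at once if the file is moved more than 30 mm (distance of file from where it was at the start of the episode above 0.03 m).
Of spool1, spool2, spool3 only 2 to 3 are there at a start; the rules pass over those that are not, and their reading is None.
Of bare1, bare2, bare3 only 2 to 3 are there at a start; the rules pass over those that are not, and their reading is None.
At some moment in a run one of spool1, spool2, spool3 may be knocked a few centimetres aside while the robot is not near it.
It also fails if it takes over 210 s, if anything falls off the work surface, if the arm or the gripper's body presses on something with over 40 N, if the wrist force passes 120 N, or if a joint passes its speed limit or range.

## Working session

There is one attempt and no reset: what is moved stays moved. The work goes in short steps, each a Python script; the robot and the scene stay as the last script left them, time stands still between calls to the robot, and variables do not carry over. Pictures are saved under pics/ and viewed, and the job is handed in when it is done.

```bash
mkdir -p pics; ls; python3 - <<'E'
from station import r
import cv2,numpy as np
for n in("scene","top"):
    s=r.snapshot(n); cv2.imwrite(f"pics/{n}0.png",cv2.resize(s["frame"][:,:,::-1],(800,600),interpolation=cv2.INTER_CUBIC))
    print(n,s["fx"],s["fy"],s["cx"],s["cy"],np.round(s["R"],4).tolist(),np.round(s["t"],4).tolist())
print(r.sense())
E
```

```text
pics
scene 350.7977630425678 350.7977630425678 251.98266081593235 191.3974595016021 [[-0.8193, 0.5733, -0.012], [0.4477, 0.6265, -0.638], [-0.3583, -0.5281, -0.7699]] [0.5114, -0.1371, 1.4357]
top 352.49736593712123 352.49736593712123 254.88614619601708 192.23931592813932 [[0.0183, -0.9998, -0.0117], [-0.9983, -0.0176, -0.0558], [0.0556, 0.0127, -0.9984]] [-0.0302, 0.5974, 0.9899]
{'clock': 0.1, 'joints': array([ 6.49336882e+01,  5.25901748e+00,  7.05762838e+01,  1.64992150e-03,
        1.04266725e+02, -3.24776656e+00]), 'joint_vel': array([-0.14097008, -0.06068884, -0.19236431, -0.08379593,  0.14658881,
        0.02596576]), 'joint_torque': array([ 1.76478767e-03, -4.47861779e+01, -4.07567096e+01,  6.99597155e-02,
        2.85677088e-02, -9.72709699e-05]), 'tcp_pos': array([0.2230108 , 0.55706943, 0.40360449]), 'orientation': array([-1.79898228e+02, -7.37737234e-03,  1.58181853e+02]), 'contact_force': array([ 0.12393218,  0.17668424, -0.29289281]), 'torque': array([-0.01892784, -0.04058249,  0.03854526]), 'opening': 0.08795695002429982}
```

View pics/scene0.png

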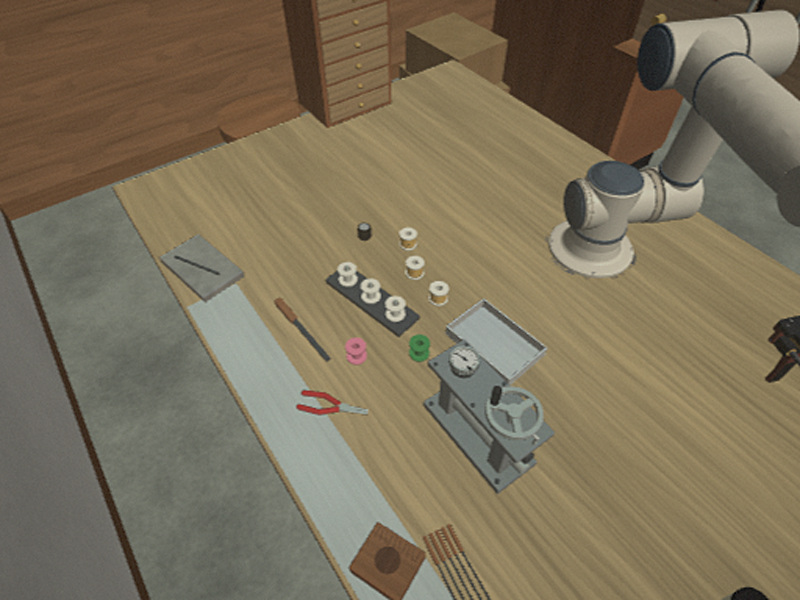

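View pics/top0.png

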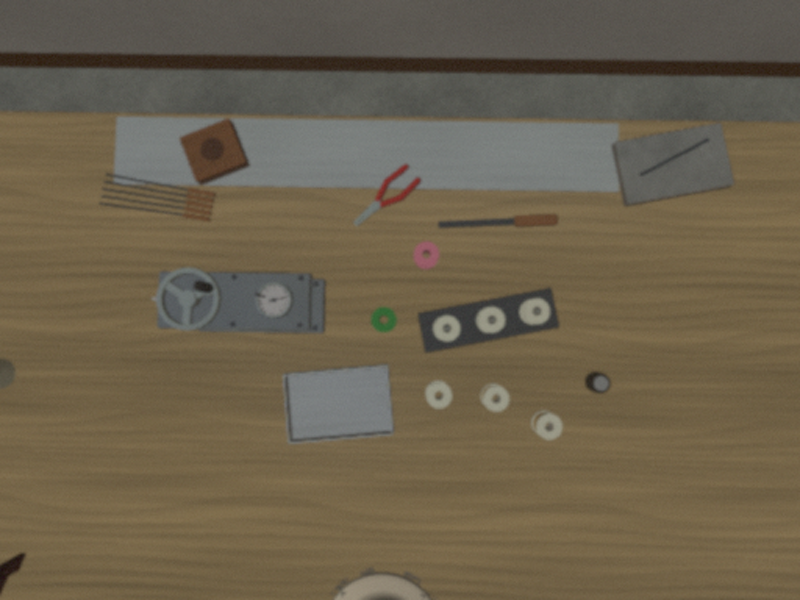

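```bash
cat > h.py <<'E'
from station import r
import cv2,numpy as np
def snap(n="top"): return r.snapshot(n)
def p2w(s,u,v,z):
    d=np.array([(u-s["cx"])/s["fx"],(v-s["cy"])/s["fy"],1.]); R=np.array(s["R"]);t=np.array(s["t"])
    c=-R.T@t; w=R.T@d; return c+w*(z-c[2])/w[2]
def w2p(s,X):
    c=np.array(s["R"])@np.array(X)+np.array(s["t"]); return c[0]/c[2]*s["fx"]+s["cx"],c[1]/c[2]*s["fy"]+s["cy"]
def crop(s,name,u0,v0,u1,v1,k):
    f=s["frame"][v0:v1,u0:u1,::-1]; cv2.imwrite(f"pics/{name}.png",cv2.resize(f,None,fx=k,fy=k,interpolation=cv2.INTER_CUBIC))
E
python3 - <<'E'
from h import *
s=snap(); np.save("top0.npy",s,allow_pickle=True)
crop(s,"c1",180,160,400,290,3.6); crop(s,"c2",90,165,220,220,6)
g=snap("scene"); np.save("scene0.npy",g,allow_pickle=True); crop(g,"c3",200,130,300,240,5.4);crop(g,"c4",265,190,365,320,4.6)
E
```

```text
(no output)
```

View pics/c1.png

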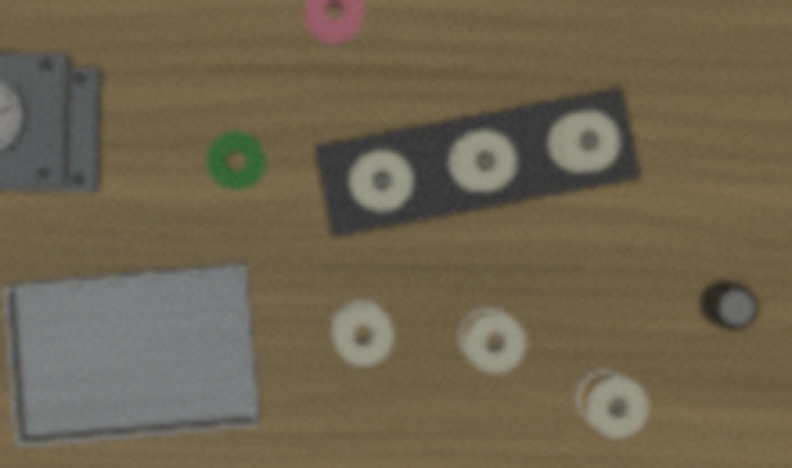

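View pics/c2.png

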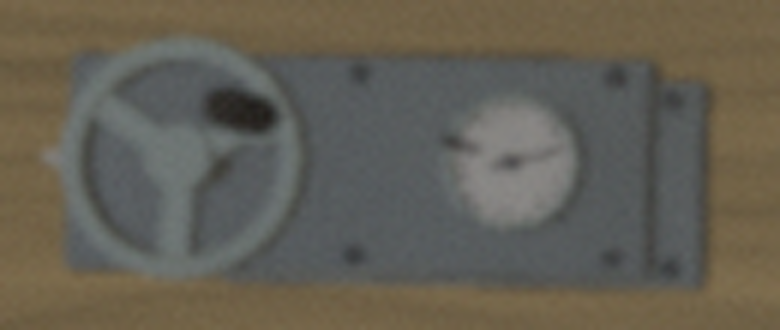

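View pics/c3.png

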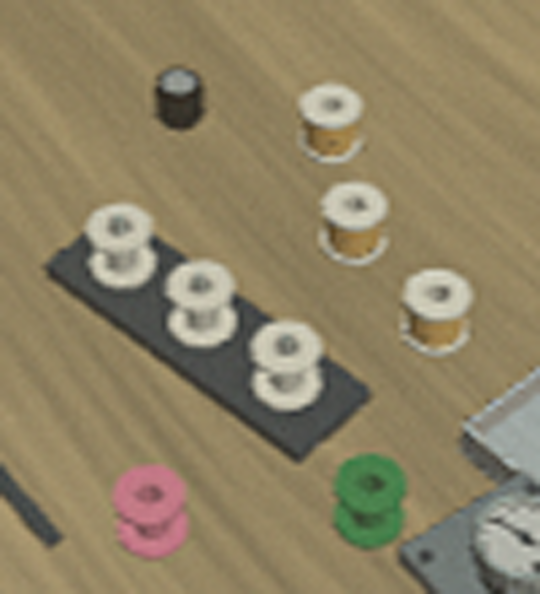

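View pics/c4.png

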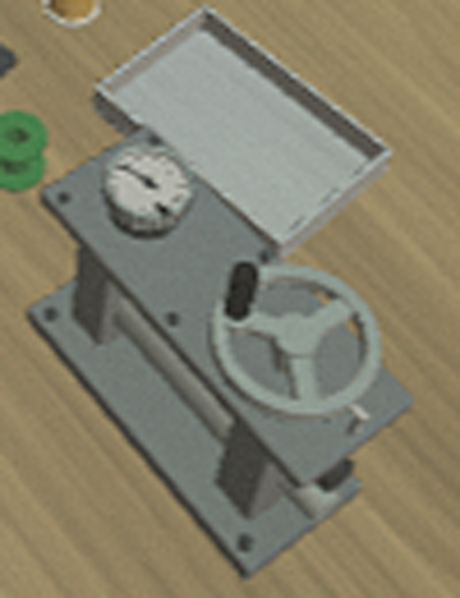

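Candidates, in the native top picture (in the 3.6× crop in brackets):
- **Bare spools on the stand:** (286,210), (314,205) and (343,199). These have white flanges and a slim core.
- **Full spools on the bench:** (281,253), (317,255) and (351,273). The scene crop shows brass windings on all three.
- **Not meant:** the green spool at (246,205) and the pink one at (273,163). The loupe at (384,245) is a bystander.
- **Mill:** the wheel is at about (120,191), with its handle to the upper right. The post is on its left, towards +y. The dial is at (175,192), with the broad zero bar left of centre and the needle pointing right.

Next I measure these positions.

```bash
cat >> h.py <<'E'
from scipy.optimize import minimize
def white(s):
    f=cv2.GaussianBlur(s["frame"],(0,0),.6).astype(float); return f.min(2)  # white = high min channel
def mask(s,x,y,z0,box,k=4,core=0.011):
    u0,v0,u1,v1=box; m=np.zeros(((v1-v0)*k,(u1-u0)*k),np.float32); a=np.linspace(0,2*np.pi,48,endpoint=False)
    def poly(rad,z,val):
        P=np.array([w2p(s,(x+rad*np.cos(t),y+rad*np.sin(t),z)) for t in a]); P=((P+.5-[u0,v0])*k-.5)
        cv2.fillPoly(m,[np.round(P*16).astype(np.int32)],val,shift=4)
    poly(.023,z0,.8);poly(.023,z0+.003,.8)
    for z in np.linspace(.004,.036,6): poly(core,z0+z,.35)
    poly(.023,z0+.037,.8);poly(.023,z0+.04,1);poly(.008,z0+.04,.3)
    return cv2.GaussianBlur(cv2.resize(m,(u1-u0,v1-v0),interpolation=cv2.INTER_AREA),(0,0),.8)
def fit(snaps,x,y,z0,core):
    W=[white(s) for s in snaps]
    boxes=[]
    for s in snaps:
        u,v=w2p(s,(x,y,z0+.02)); boxes.append((int(u)-17,int(v)-17,int(u)+18,int(v)+18))
    def c(p):
        e=0
        for s,w,b in zip(snaps,W,boxes):
            m=mask(s,p[0]/1e3,p[1]/1e3,z0,b,core=core).ravel(); I=w[b[1]:b[3],b[0]:b[2]].ravel()
            e+=1-np.corrcoef(m,I)[0,1]
        return e
    o=minimize(c,[x*1e3,y*1e3],method="Nelder-Mead",options=dict(initial_simplex=[[x*1e3,y*1e3],[x*1e3+6,y*1e3],[x*1e3,y*1e3+6]],xatol=.05,fatol=1e-5))
    return o.x/1e3,o.fun
E
python3 - <<'E'
from h import *
s=np.load("top0.npy",allow_pickle=True).item(); g=np.load("scene0.npy",allow_pickle=True).item()
for q in (s,g): print("cam",-np.array(q["R"]).T@q["t"])
for n,u,v,z0,c in [("b1",286,210,.015,.011),("b2",314,205,.015,.011),("b3",343,199,.015,.011),("s1",281,253,0,.02),("s2",317,255,0,.02),("s3",351,273,0,.02)]:
    p=p2w(s,u,v,z0+.04)
    for S in ([s],[g],[s,g]):
        o,f=fit(S,p[0],p[1],z0,c); print(n,np.round(o,4),round(f,3),end=" ")
    print()
for n,u,v,z in [("wheel",120.3,191.2,.197),("dial",175.3,191.7,.197),("trayTL",183,240.5,.03),("trayTR",248,234,.03),("trayBR",251,277,.03),("trayBL",185,282.5,.03)]:
    print(n,np.round(p2w(s,u,v,z),4))
E
```

```text
cam [ 0.54194187 -0.03218212  1.02122212]
cam [0.99470915 0.55080977 1.02404608]
b1 [ 0.5495 -0.105 ] 0.019 b1 [ 0.5475 -0.1041] 0.315 b1 [ 0.5485 -0.1049] 0.342 
b2 [ 0.5658 -0.1833] 0.018 b2 [ 0.5643 -0.1825] 0.451 b2 [ 0.5651 -0.1831] 0.475 
b3 [ 0.5825 -0.2616] 0.022 b3 [ 0.5806 -0.2612] 0.306 b3 [ 0.5816 -0.2615] 0.335 
s1 [ 0.4307 -0.0935] 0.005 s1 [ 0.4291 -0.0927] 0.295 s1 [ 0.4299 -0.0933] 0.309 
s2 [ 0.4269 -0.1947] 0.007 s2 [ 0.4246 -0.1939] 0.374 s2 [ 0.4265 -0.1943] 0.389 
s3 [ 0.3798 -0.2882] 0.016 s3 [ 0.3779 -0.2873] 0.429 s3 [ 0.3792 -0.2882] 0.45 
wheel [0.5847 0.295  0.197 ]
dial [0.5858 0.1652 0.197 ]
trayTL [0.4581 0.1793 0.03  ]
trayTR [ 0.4797 -0.0025  0.03  ]
trayBR [ 0.361  -0.0131  0.03  ]
trayBL [0.3421 0.1703 0.03  ]
```

```bash
cat > mill.py <<'E'
from h import *
def ring(s,x,y,z,ri,ro,box,k=4):
    u0,v0,u1,v1=box; m=np.zeros(((v1-v0)*k,(u1-u0)*k),np.float32); a=np.linspace(0,2*np.pi,72,endpoint=False)
    for rad,val in((ro,1),(ri,0)):
        if rad<=0: continue
        P=np.array([w2p(s,(x+rad*np.cos(t),y+rad*np.sin(t),z)) for t in a]); P=((P+.5-[u0,v0])*k-.5)
        cv2.fillPoly(m,[np.round(P*16).astype(np.int32)],val,shift=4)
    return cv2.GaussianBlur(cv2.resize(m,(u1-u0,v1-v0),interpolation=cv2.INTER_AREA),(0,0),.8)
def fitring(s,x,y,z,ri,ro,lo,chan=2):
    f=s["frame"].astype(float); w=f[:,:,2] if chan==2 else f.min(2)
    P=np.array([w2p(s,(x+.075*i,y+.075*j,z)) for i in(-1,1) for j in(-1,1)]); b=(*P.min(0).astype(int),*P.max(0).astype(int))
    I=w[b[1]:b[3],b[0]:b[2]]
    sel=ring(s,x,y,z,0,lo,b)>.5
    def c(p):
        m=ring(s,p[0]/1e3,p[1]/1e3,z,ri and p[2]/1e3,ro if ri else p[2]/1e3,b); return 1-np.corrcoef(m[sel],I[sel])[0,1]
    r0=(ri or ro)*1e3
    o=minimize(c,[x*1e3,y*1e3,r0],method="Nelder-Mead",options=dict(initial_simplex=[[x*1e3,y*1e3,r0],[x*1e3+4,y*1e3,r0],[x*1e3,y*1e3+4,r0],[x*1e3,y*1e3,r0+2]],xatol=.05,fatol=1e-5))
    return o.x,o.fun
if __name__=="__main__":
    s=np.load("top0.npy",allow_pickle=True).item(); g=np.load("scene0.npy",allow_pickle=True).item()
    for n,q in(("top",s),("scene",g)):
        print(n,"wheel",fitring(q,.585,.295,.197,.041,.048,.056))
        print(n,"dial",fitring(q,.585,.165,.196,0,.023,.03))
E
python3 mill.py
```

```text
top wheel (array([585.58959741, 297.78453892,  39.31175892]), np.float64(0.5957025465836534))
top dial (array([585.46140157, 165.81211073,  23.10148357]), np.float64(0.12992271518577936))
scene wheel (array([584.10237155, 298.3722874 ,  39.90762853]), np.float64(0.7561562912950732))
scene dial (array([585.5094542 , 168.00162366,  23.36863964]), np.float64(0.39778327967557914))
```

```bash
cat >> mill.py <<'E'
def handle(s,cx,cy):
    P=np.array([w2p(s,(cx+.08*i,cy+.08*j,.21)) for i in(-1,1) for j in(-1,1)]); b=(*P.min(0).astype(int),*P.max(0).astype(int))
    I=-np.minimum(s["frame"].max(2).astype(float)[b[1]:b[3],b[0]:b[2]],110)
    sel=ring(s,cx,cy,.205,0,.06,b)>.5
    best=[]
    for q in np.radians(np.arange(-360,46,1)):
        x,y=cx+.036*np.sin(q),cy+.036*np.cos(q)
        m=sum(ring(s,x,y,z,0,.008,b,2) for z in np.linspace(.197,.239,6)); m=np.minimum(m,1)
        best.append((np.corrcoef(m[sel],I[sel])[0,1],np.degrees(q)))
    return max(best)
E
python3 - <<'E'
from mill import *
s=np.load("top0.npy",allow_pickle=True).item(); g=np.load("scene0.npy",allow_pickle=True).item()
for q in(s,g): print(handle(q,.585,.298))
for q in(-200,0,-100): print(q,r.inverse_kinematics([.585+.036*np.sin(np.radians(q)),.298+.036*np.cos(np.radians(q)),.387],[180,0,90]))
for yaw in (0,30,60,90,120,180,-30,-60,-90,-120): print(yaw,np.round(r.inverse_kinematics([.5855,.1665,.352],[180,0,yaw])[5]))
E
```

```text
(np.float64(0.6477741788507451), np.float64(-211.0))
(np.float64(0.7740408247946399), np.float64(-208.0))
-200 [ 2.08741427e+01  1.34170221e+01  6.32291418e+01 -2.54444375e-14
  1.03353836e+02  2.08741427e+01]
0 [ 2.68306850e+01  1.67477959e+01  5.93274942e+01 -2.54444375e-14
  1.03924710e+02  2.68306850e+01]
-100 [ 2.48308284e+01  8.51026941e+00  6.87500822e+01 -2.54444375e-14
  1.02739648e+02  2.48308284e+01]
0 103.0
30 73.0
60 43.0
90 13.0
120 -17.0
180 -77.0
-30 133.0Traceback (most recent call last):
  File "<stdin>", line 5, in <module>
TypeError: 'NoneType' object is not subscriptable
```

```bash
python3 - <<'E'
from h import *
C=np.array([.585,.298]); 
def P(q,z): return [C[0]+.036*np.sin(q),C[1]+.036*np.cos(q),z]
q0=np.radians(-209); D=[180,0,90]
p=r.sense()["tcp_pos"]; r.reach([p[0],p[1],.48],[180,0,158])
r.reach(P(q0,.46),D); r.servo_line(P(q0,.387),speed=.1)
s=r.sense(); print(s["clock"],s["contact_force"],s["tcp_pos"])
r.grab(20); s=r.sense(); print(s["clock"],s["contact_force"],s["opening"])
for i,q in enumerate(np.radians(np.arange(-200,-159,10))):
    r.servo_line(P(q,.387),speed=.08); s=r.sense(); print(round(s["clock"],2),np.round(s["contact_force"],1),round(s["opening"],4))
    if np.linalg.norm(s["contact_force"])>40: break
E
```

```text
3.225 [-0.54602139 -0.21253992  1.37144535] [0.60240896 0.26660315 0.38803615]
4.325 [-1.32040108 -0.35132135 -0.29470672] 0.01550834092863801
4.58 [ 1.4  2.2 -1.1] 0.0157
4.83 [ 1.2  2.6 -0.4] 0.0158
5.08 [ 1.   1.3 -0.3] 0.0158
5.33 [ 1.7  2.9 -0.4] 0.0157
5.58 [ 2.6  2.8 -1.1] 0.0156
```

```bash
python3 - <<'E'
from h import *
C=np.array([.585,.298]); 
def P(q,z): return [C[0]+.036*np.sin(q),C[1]+.036*np.cos(q),z]
for i,q in enumerate(np.radians(np.arange(-150,1,10))):
    r.servo_line(P(q,.387),speed=.08); s=r.sense(); print(round(s["clock"],2),np.round(s["contact_force"],1),round(s["opening"],4))
    if np.linalg.norm(s["contact_force"])>40: break
r.wait(.3); r.let_go(); r.servo_line(P(0,.47),speed=.15)
r.reach([.35,.3,.5],[180,0,90])
from mill import handle
for n in("top","scene"):
    t=snap(n); np.save(n+"1.npy",t,allow_pickle=True); print(handle(t,.585,.298))
    crop(t,"w_"+n,*((90,165,220,220,6) if n=="top" else (265,190,365,320,4.6)))
E
```

```text
5.83 [ 2.9  3.7 -1.7] 0.0155
6.08 [ 3.8  2.7 -2.2] 0.0154
6.33 [ 4.2  1.6 -1.3] 0.0159
6.58 [ 4.5  0.4 -2. ] 0.0154
6.83 [ 4.9 -0.8 -0.4] 0.0156
7.08 [ 4.1 -1.7 -1.7] 0.0156
7.33 [ 3.2 -1.9 -0.9] 0.0156
7.58 [ 2.5 -2.   0.4] 0.0156
7.83 [ 1.3 -2.9 -0.1] 0.0158
8.07 [ 2.2 -1.4  0.1] 0.0155
8.32 [ 0.1 -1.8 -0.2] 0.0156
8.57 [-0.4 -2.6  0.1] 0.0158
8.82 [ 0.4 -1.7  0. ] 0.0155
9.07 [-0.7 -1.6 -1. ] 0.0156
9.32 [-1.9  0.1  0. ] 0.0159
9.57 [-1.9 -0.4  0.1] 0.0156
(np.float64(0.6278502044196499), np.float64(2.0))
(np.float64(0.7858253648428694), np.float64(-1.0))
```

View pics/w_top.png

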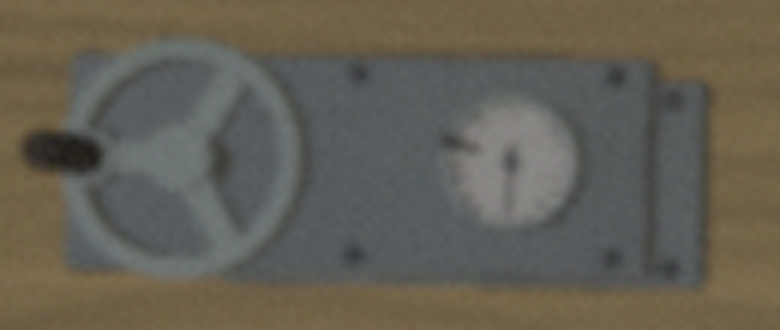

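View pics/w_scene.png

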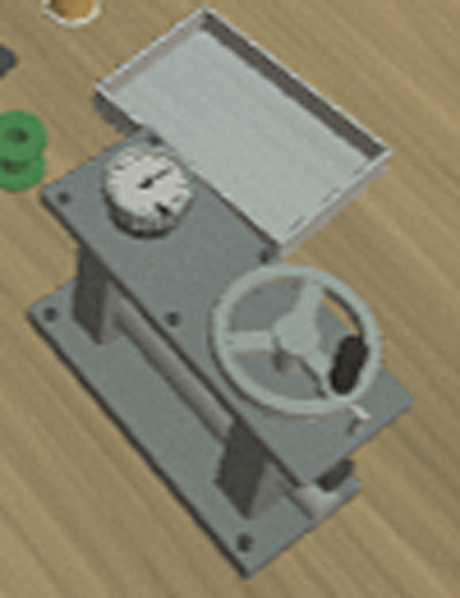

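```bash
cat >> mill.py <<'E'
def zero(s,cx=.5855,cy=.1665):
    # darkness in annulus 17..26 mm vs angle (0 = -x, anticlockwise)
    G=cv2.GaussianBlur(s["frame"].max(2).astype(np.float32),(0,0),.5); out=[]
    for a in range(0,360,3):
        t=np.radians(a); v=[]
        for rad in(.017,.019,.021):
            u=w2p(s,(cx-rad*np.cos(t),cy-rad*np.sin(t),.196)); v.append(cv2.getRectSubPix(G,(1,1),u)[0,0])
        out.append(np.mean(v))
    return np.array(out)
E
python3 - <<'E'
from mill import *
for n in("top","scene"):
    s=np.load(n+"1.npy",allow_pickle=True).item(); x,_=fitring(s,.585,.1665,.196,0,.023,.03)
    z=zero(s,x[0]/1e3,x[1]/1e3); i=np.argsort(z)[:8]; print(n,x,[(int(k*3),int(z[k])) for k in i])
E
```

```text
top [585.75047458 165.63039659  22.70027254] [(252, 100), (249, 102), (255, 102), (258, 107), (246, 108), (261, 113), (243, 114), (354, 117)]
scene [585.13926755 167.76705866  23.86086701] [(252, 111), (249, 112), (255, 119), (246, 125), (258, 133), (243, 140), (114, 145), (117, 146)]
```

```bash
python3 - <<'E'
from h import *
D=[.5855,.1667]
r.reach([*D,.44],[180,0,40]); r.servo_line([*D,.353],speed=.1)
s=r.sense(); print(s["clock"],s["contact_force"]); r.grab(15); s=r.sense(); print(s["clock"],s["contact_force"],s["opening"])
for y in np.arange(58,149,18):
    r.reach([*D,.353],[180,0,y]); s=r.sense(); print(round(s["clock"],2),np.round(s["contact_force"],1),np.round(s["torque"],2),round(s["opening"],4),s["orientation"][2])
    if np.linalg.norm(s["contact_force"])>40: break
r.wait(.4); r.let_go(); r.servo_line([*D,.45],speed=.15); r.reach([.35,.3,.5],[180,0,90])
from mill import *
for n in("top","scene"):
    s=snap(n); np.save(n+"2.npy",s,allow_pickle=True); z=zero(s); i=np.argsort(z)[:8]; print(n,[(int(k*3),int(z[k])) for k in i]); print(handle(s,.585,.298))
    crop(s,"d_"+n,*((90,165,220,220,6) if n=="top" else (265,190,365,320,4.6)))
E
```

```text
14.9 [ 0.17642788 -0.09868701  0.13288027]
15.525 [-3.13260475  2.44712916  0.17917977] 0.053614818575887194
15.93 [-3.1  4.1  1.7] [0.51 0.68 0.03] 0.0537 57.81972722612246
16.32 [-1.6  3.9  1.6] [0.63 0.55 0.08] 0.0536 75.69720526450774
16.73 [-1.5  5.8  1.1] [0.75 0.3  0.02] 0.0536 93.65099332100495
17.12 [ 0.1  5.6 -0.1] [0.8  0.09 0.05] 0.0539 111.71620259769158
17.52 [ 1.5  6.6 -0.1] [ 0.89 -0.11  0.07] 0.0537 129.7214792174856
17.93 [ 2.3  7.  -0.2] [ 1.05 -0.31  0.01] 0.0534 147.72813336476693
top [(3, 94), (0, 94), (357, 95), (354, 100), (6, 101), (351, 108), (9, 108), (12, 113)]
(np.float64(0.625376580365745), np.float64(2.0))
scene [(351, 102), (348, 103), (354, 113), (345, 116), (342, 130), (357, 131), (27, 142), (30, 142)]
(np.float64(0.7824902219057588), np.float64(-1.0))
```

View pics/d_top.png

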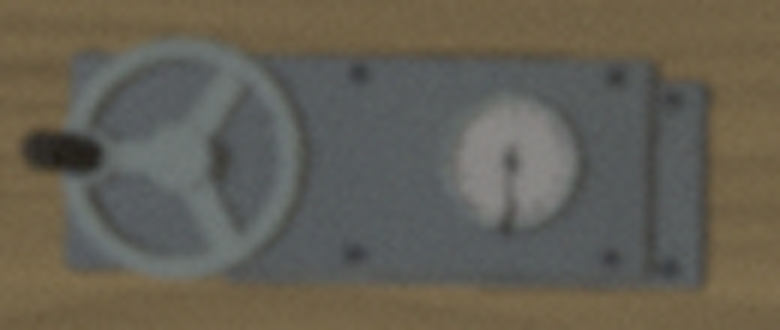

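View pics/d_scene.png

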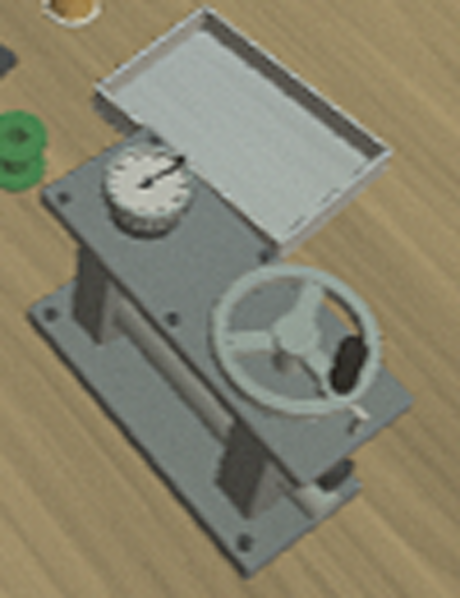

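```bash
python3 - <<'E'
from mill import *
for n in("top","scene"):
    s=np.load(n+"2.npy",allow_pickle=True).item(); x,_=fitring(s,.585,.1665,.196,0,.023,.03)
    G=cv2.GaussianBlur(s["frame"].max(2).astype(np.float32),(0,0),.5)
    for rads in((.009,.011,.013,.015),(.019,.021,.023)):
        A=np.arange(-40,41,2); d=[]
        for a in np.radians(A): d.append(np.mean([cv2.getRectSubPix(G,(1,1),w2p(s,(x[0]/1e3-R*np.cos(a),x[1]/1e3-R*np.sin(a),.196)))[0,0] for R in rads]))
        w=np.clip(np.median(d)-np.array(d)-8,0,None); print(n,rads[0],round((w*A).sum()/w.sum(),1))
E
```

```text
top 0.009 -4.1
top 0.019 -1.4
scene 0.009 0.1
scene 0.019 -2.3
```

```bash
cat >> h.py <<'E'
def tc(): return round(r.sense()["clock"],1)
def pick(x,y,z0,yaw,sq=15,hi=.30):
    r.reach([x,y,hi],[180,0,yaw]); r.servo_line([x,y,z0+.022+.163],speed=.15)
    f0=r.sense()["contact_force"]; r.grab(sq); s=r.sense(); print("pick",tc(),np.round(f0,1),np.round(s["contact_force"],1),round(s["opening"],4))
    r.servo_line([x,y,hi],speed=.2); s=r.sense(); print(" lifted",np.round(s["contact_force"],1),round(s["opening"],4))
T=np.array([.410,.0835]); ty=np.radians(6)
def tray(lx,ly): return T+[lx*np.cos(ty)-ly*np.sin(ty),lx*np.sin(ty)+ly*np.cos(ty)]
E
python3 - <<'E'
from h import *
t=snap(); g=snap("scene")
B={}
for n,x,y in (("b1",.549,-.105),("b2",.565,-.183),("b3",.5815,-.2615)):
    a,f=fit([t],x,y,.015,.011); b,_=fit([g],x,y,.015,.011); B[n]=(a+b)/2; print(n,a,b,f)
for u,v in((182.8,239.7),(248.6,233.9),(251.7,276.7),(185.6,282.2)): print(np.round(p2w(t,u,v,.03)[:2],4))
p=B["b1"]; pick(p[0],p[1],.015,102)
q=tray(-.031,-.031); r.reach([*q,.30],[180,0,186]); r.servo_line([*q,.193],speed=.15)
print(r.sense()["contact_force"]); r.let_go(); r.servo_line([*q,.30],speed=.2); r.reach([.35,.3,.45],[180,0,120])
t=snap(); g=snap("scene"); crop(t,"e1",170,160,390,290,3.6); crop(g,"e2",200,130,360,250,5); print(tc())
E
```

```text
b1 [ 0.54935952 -0.10505647] [ 0.54716753 -0.10459959] 0.019216496676262018
b2 [ 0.5659118  -0.18328615] [ 0.56403165 -0.18237566] 0.017141201339621492
b3 [ 0.58250386 -0.26155442] [ 0.57995846 -0.26149193] 0.02182285652745697
[0.4604 0.1799]
[ 0.48   -0.0042]
[ 0.3618 -0.0151]
[0.343  0.1686]
pick 24.6 [-0.3  0.6  0. ] [ 0.2  0.4 -0.1] 0.046
 lifted [-0.9  0.9 -2.2] 0.0465
[-0.08459629  0.1964788  -0.03944751]
30.4
```

View pics/e1.png

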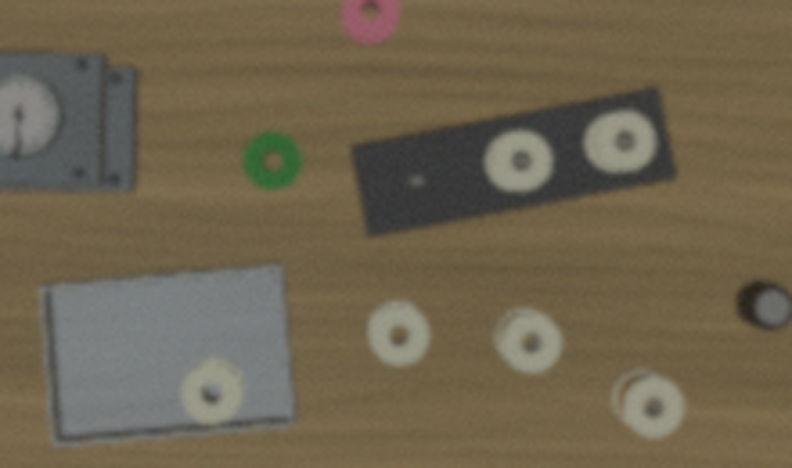

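View pics/e2.png

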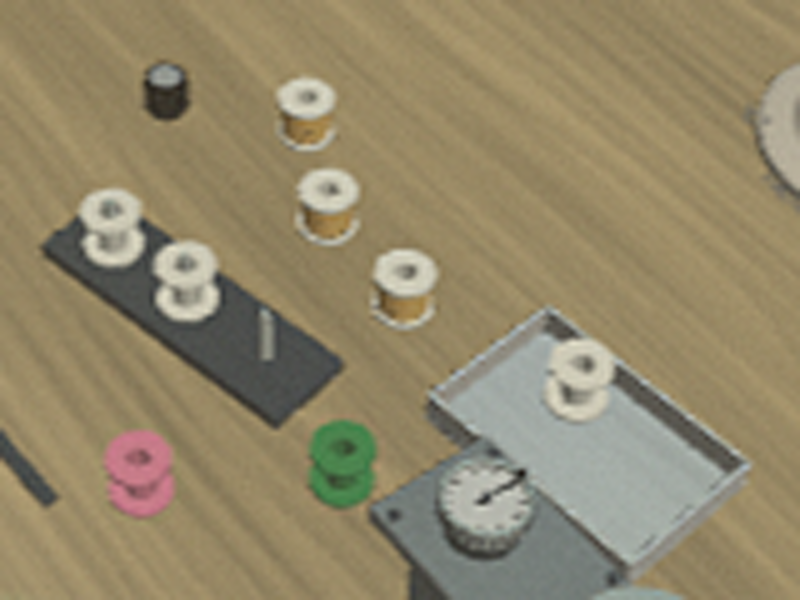

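The first bare spool stands in the tray at crop (211,393), and spindle 1 is free at (417,181). The rest is untouched. I know where the spool was released, so I compare that with the cameras to get their bias.

```bash
python3 - <<'E'
from h import *
t=snap(); g=snap("scene"); q=tray(-.031,-.031); print(q)
for S in([t],[g]): print(fit(S,q[0],q[1],.004,.011))
for n,d in(("b2",102),("b3",102)):
    x,y=(.565,-.1831) if n=="b2" else (.5813,-.2615)
    pick(x,y,.015,d)
    if n=="b2":
        q=tray(.031,-.031); r.reach([*q,.30],[180,0,186]); r.servo_line([*q,.193],speed=.15)
    else:
        q=tray(0,.047); r.reach([*q,.30],[180,0,66]); r.servo_line([*q,.193],speed=.15)
    print(r.sense()["contact_force"]); r.let_go(); r.servo_line([*q,.30],speed=.2)
r.reach([.35,.3,.45],[180,0,120])
t=snap(); g=snap("scene"); np.save("top3.npy",t,allow_pickle=True);np.save("scene3.npy",g,allow_pickle=True)
crop(t,"f1",170,160,390,290,3.6); crop(g,"f2",200,130,360,250,5); print(tc())
E
```

```text
[0.3824102  0.04942944]
(array([0.38527512, 0.05093117]), np.float64(0.5304617302988329))
(array([0.38417913, 0.05048712]), np.float64(0.5813464419896153))
pick 34.0 [-0.4 -0.4 -0.5] [0.1 0.7 0.5] 0.0449
 lifted [-0.2  0.5 -0.9] 0.0452
[-0.01953013 -0.76223644 -0.66474724]
pick 40.9 [-0.2 -0.3  1.4] [ 0.1 -0.7  0.3] 0.0461
 lifted [-0.9 -0.5 -1.4] 0.046
[ 0.66108178 -0.18335361 -0.28968445]
46.5
```

View pics/f1.png

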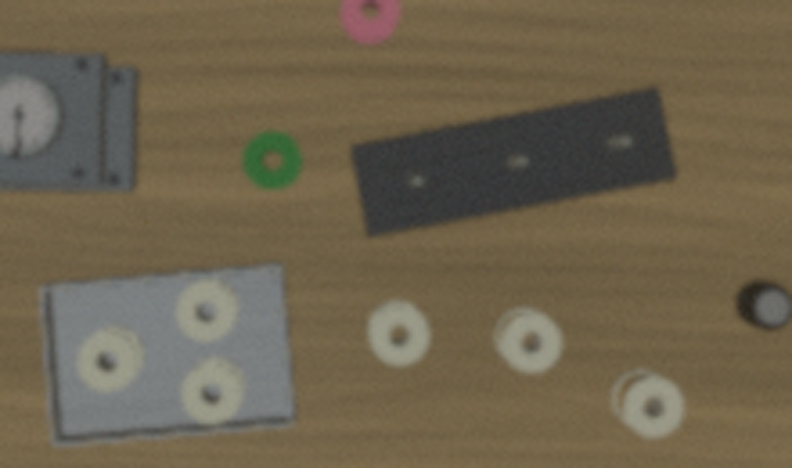

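View pics/f2.png

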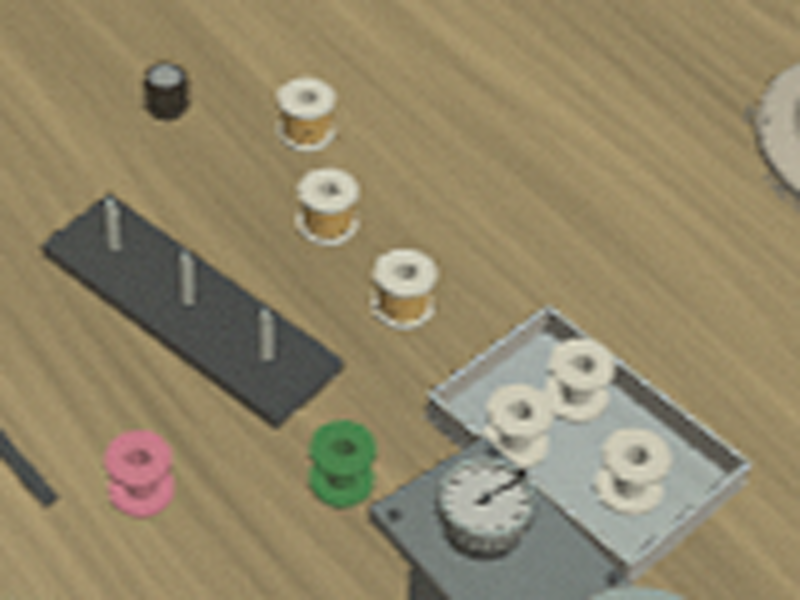

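All three bare spools now stand in the tray, at crop (107,360), (206,311) and (211,393). The spindles are bare at (417,181), (518,161) and (621,142). Next I fit the spindles.

```bash
cat > sp.py <<'E'
from h import *
def spmask(s,feet,box,k=6):
    u0,v0,u1,v1=box; m=np.zeros(((v1-v0)*k,(u1-u0)*k),np.float32); a=np.linspace(0,2*np.pi,24,endpoint=False)
    for x,y in feet:
        pts=[]
        for z,rad in((.015,.005),(.060,.005),(.067,.0025)):
            pts+=[w2p(s,(x+rad*np.cos(t),y+rad*np.sin(t),z)) for t in a]
        P=(np.array(pts)+.5-[u0,v0])*k-.5
        cv2.fillPoly(m,[cv2.convexHull(np.round(P*16).astype(np.int32))],1,shift=4)
    return cv2.GaussianBlur(cv2.resize(m,(u1-u0,v1-v0),interpolation=cv2.INTER_AREA),(0,0),.7)
def feet(p):
    x,y,w=p[0]/1e3,p[1]/1e3,np.radians(p[2]); d=.08*np.array([-np.sin(w),np.cos(w)]); c=np.array([x,y]); return [c+d,c,c-d]
def spfit(s,which=(0,1,2),p0=(565,-183,11.9)):
    F=[feet(p0)[i] for i in which]
    Q=np.array([w2p(s,(*f,z)) for f in F for z in(.015,.067)]); b=(*(Q.min(0)-8).astype(int),*(Q.max(0)+9).astype(int))
    I=s["frame"].astype(float).mean(2)[b[1]:b[3],b[0]:b[2]]
    sel=np.zeros(I.shape,np.float32)
    for f in F:
        q=[(np.array(w2p(s,(*f,z)))-b[:2]) for z in(.015,.067)]
        cv2.line(sel,tuple(np.round(q[0]).astype(int).tolist()),tuple(np.round(q[1]).astype(int).tolist()),1,11)
    sel=sel>0
    c=lambda p:1-np.corrcoef(spmask(s,[feet(p)[i] for i in which],b)[sel],I[sel])[0,1]
    P=np.array(p0,float); o=minimize(c,P,method="Nelder-Mead",options=dict(initial_simplex=[P,P+[3,0,0],P+[0,3,0],P+[0,0,1.5]],xatol=.02,fatol=1e-5))
    return o.x,o.fun
if __name__=="__main__":
    for n in("top","scene"):
        s=np.load(n+"3.npy",allow_pickle=True).item(); print(n,spfit(s))
E
python3 sp.py
python3 - <<'E'
from h import *
t=np.load("top3.npy",allow_pickle=True).item(); g=np.load("scene3.npy",allow_pickle=True).item()
for x,y in((.430,-.093),(.426,-.1945),(.379,-.288)): print([np.round(fit([S],x,y,0,.02)[0],4) for S in(t,g)])
E
```

```text
top (array([ 565.68793983, -183.33494439,   11.95926908]), np.float64(0.0478020836285048))
scene (array([ 562.32272632, -183.52766761,   12.05176205]), np.float64(0.6428197903281899))
[array([ 0.4307, -0.0935]), array([ 0.4283, -0.0922])]
[array([ 0.4269, -0.1948]), array([ 0.4249, -0.1935])]
[array([ 0.3797, -0.2883]), array([ 0.3787, -0.2871])]
```

```bash
cat >> h.py <<'E'
PARK=[.35,.3,.45]
def loc(x,y,z0=0,core=.02):
    t=snap(); g=snap("scene"); a,fa=fit([t],x,y,z0,core); b,fb=fit([g],x,y,z0,core)
    print("loc",np.round(a,4),np.round(b,4),round(fa,3),round(fb,3)); return (a+b)/2 if np.linalg.norm(a-b)<.004 else a-[.001,-.0005]
def spindle(i):
    w=np.radians(11.96); return np.array([.5647,-.1829])+(2-i)*.08*np.array([-np.sin(w),np.cos(w)])
def place(i,yaw=102):
    q=spindle(i); r.reach([*q,.30],[180,0,yaw]); r.servo_line([*q,.265],speed=.15)
    f0=r.sense()["contact_force"]
    for z in np.arange(.257,.2005,-.008):
        z=max(z,.201); r.servo_line([*q,z],speed=.06); s=r.sense(); f=s["contact_force"]-f0
        print("  ",round(z,3),np.round(f,1),round(s["opening"],4))
        if np.linalg.norm(f)>15: print("BLOCKED"); return False
    r.servo_line([*q,.201],speed=.06); r.let_go(); r.servo_line([*q,.30],speed=.2); r.reach(PARK,[180,0,120]); return True
E
python3 - <<'E'
from h import *
p=loc(.4295,-.093); pick(*p,0,102,20); print(place(1),tc())
t=snap(); g=snap("scene"); crop(t,"g1",170,160,390,290,3.6); crop(g,"g2",200,130,360,250,5)
E
```

```text
loc [ 0.4307 -0.0936] [ 0.4283 -0.0922] 0.006 0.27
pick 49.8 [-0.9  0.2  0.8] [ 0.2  0.7 -0. ] 0.0458
 lifted [-0.4 -0.2 -1.5] 0.0467
   0.257 [-0.4  0.4  0.6] 0.0462
   0.249 [-1.2 -0.3  0.3] 0.0461
   0.241 [-0.4 -0.  -0.5] 0.0459
   0.233 [ 0.2 -0.2 -0.5] 0.0461
   0.225 [-0.1 -0.4 -0. ] 0.0462
   0.217 [-0.4  0.1  0.2] 0.0463
   0.209 [-0.3  0.2 -0.2] 0.0465
   0.201 [ 0.2 -0.1  0.2] 0.046
True 57.2
```

View pics/g2.png

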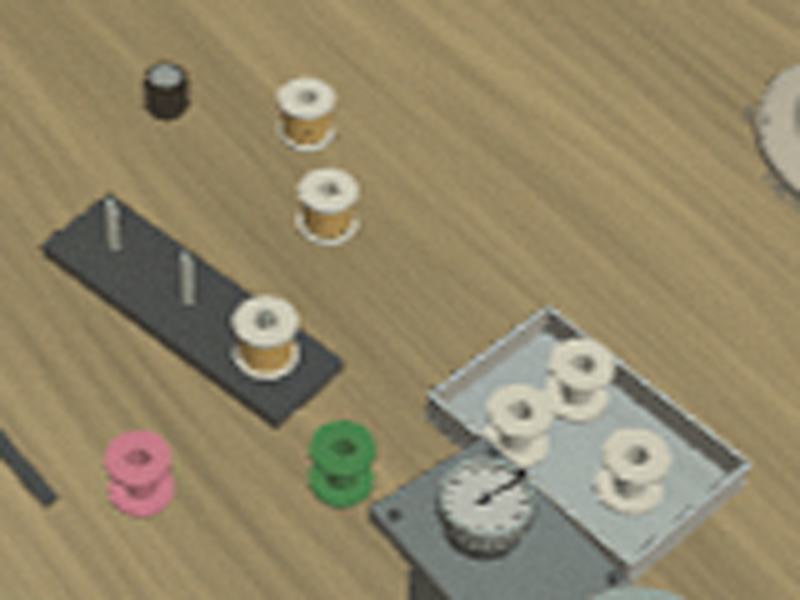

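Spool 1 sits upright and down on spindle 1, at scene crop (266,340). Now the other two.

```bash
python3 - <<'E'
from h import *
p=loc(.426,-.194); pick(*p,0,102,20); ok=place(2); print(ok,tc())
if ok:
    p=loc(.379,-.288); pick(*p,0,102,20); print(place(3),tc())
t=snap(); g=snap("scene"); crop(t,"k1",170,160,390,290,3.6); crop(g,"k2",200,130,360,250,5)
E
```

```text
loc [ 0.4269 -0.1947] [ 0.4246 -0.1939] 0.007 0.194
pick 60.9 [ 0.4 -0.1 -0.2] [-0.5 -0.9  1. ] 0.0456
 lifted [-0.   0.2 -1.2] 0.0455
   0.257 [-0.1 -0.8  0.1] 0.0455
   0.249 [ 0.1  0.4 -1.2] 0.0454
   0.241 [ 0.3 -0.7 -0.8] 0.0449
   0.233 [ 0.5 -0.8  0.2] 0.0455
   0.225 [0.6 0.6 0.1] 0.0453
   0.217 [-0.1  0.1 -0.7] 0.0457
   0.209 [0.4 0.7 0.4] 0.0458
   0.201 [ 0.3 -0.   0.4] 0.0452
True 68.6
loc [ 0.3797 -0.2883] [ 0.3787 -0.2872] 0.016 0.182
pick 72.5 [-0.  -0.6  0.2] [-0.8  0.   0.2] 0.0466
 lifted [ 0.8 -0.2 -1.5] 0.0462
   0.257 [ 1.3 -0.1  0.9] 0.0459
   0.249 [0.2 0.9 0.9] 0.0462
   0.241 [1.  0.5 0.8] 0.0464
   0.233 [0.3 0.4 0.5] 0.0459
   0.225 [1.  0.5 0.8] 0.0462
   0.217 [0.8 1.  0.7] 0.0464
   0.209 [ 0.7 -0.6  1.5] 0.0463
   0.201 [0.5 0.5 0.2] 0.0462
True 80.6
```

View pics/k1.png

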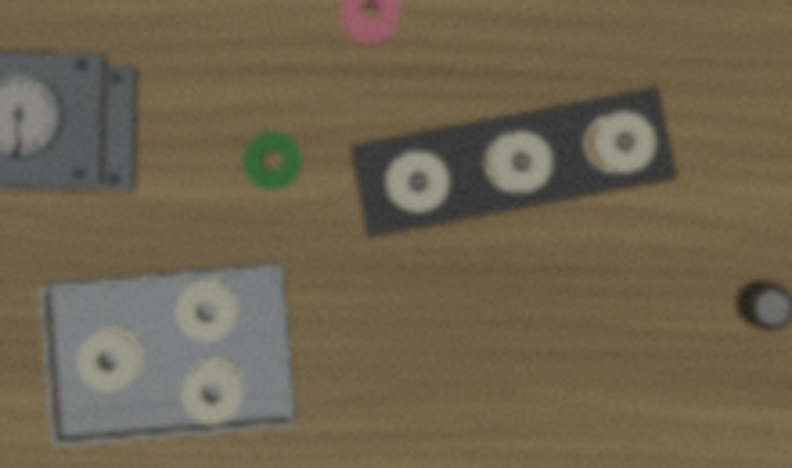

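View pics/k2.png

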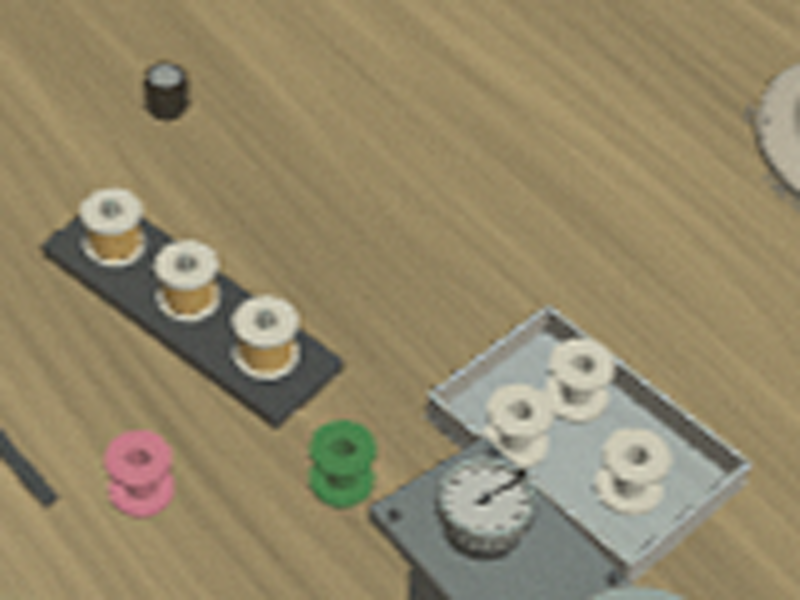

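```bash
python3 - <<'E'
from mill import *
from sp import feet
t=snap();g=snap("scene")
for f in feet((565.7,-183.3,11.96)):
    a,c=fit([t],*f,.015,.02); print("spool-spindle mm (top cam)",np.round((a-f)*1e3,1),round(c,3))
print(handle(t,.585,.298),handle(g,.585,.298))
i=np.argsort(zero(t,.5857,.1656))[:3]*3; print("zero",i)
crop(t,"z1",90,100,390,290,2.6)
E
```

```text
spool-spindle mm (top cam) [-0.4 -0.2] 0.019
spool-spindle mm (top cam) [-0.6 -0.3] 0.017
spool-spindle mm (top cam) [-0.4 -0.3] 0.024
(np.float64(0.6304761109660585), np.float64(2.0)) (np.float64(0.784968596637182), np.float64(-1.0))
zero [  0 357 354]
```

View pics/z1.png

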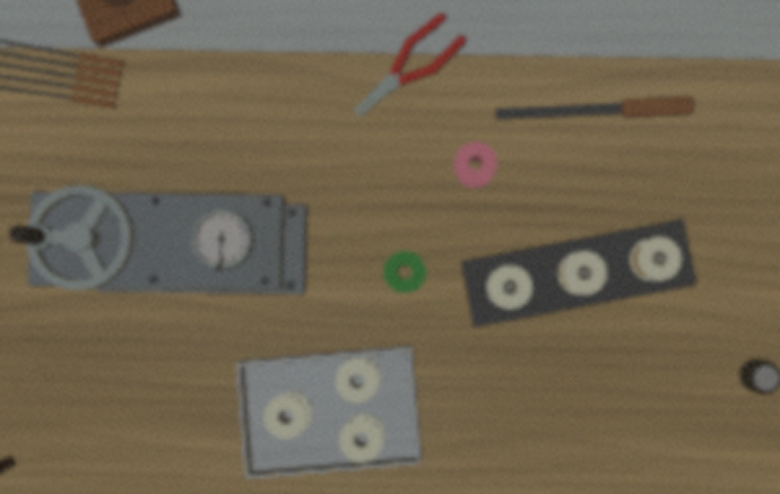

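The final picture shows:
- **Wheel:** the handle is at the post, at (28,235).
- **Dial:** the zero bar and needle line up, at (221,265).
- **Spools:** three full spools are on the spindles at (510,287), (583,272) and (658,258). Three bare ones are in the tray.
- **Bystanders:** the pliers, file and loupe are undisturbed.

I'm handing it in.

```bash
python3 -c "
from station import r
print(r.sense()['clock'],r.sense()['contact_force']); r.hand_in()"
```

```text
80.8333 [ 0.31795848  0.03602474 -0.53508808]
the job is handed in; nothing more can be done
```

The mill is ready and I handed the job in at about 81 s of the 210 s allowed. No verdict is reported.

- **Handwheel:** I wound it about 209° clockwise. The last images put the handle within about 2° of the index post (the limit is about 8.6°).
- **Dial:** I turned the bezel about 108° anticlockwise. The zero mark lies within about 3° of the needle, roughly 1 mm (the limit is 3 mm).
- **Bare spools:** all three are standing in the tray.
- **Full spools:** each of the three is upright on its own spindle, within about 0.7 mm of its axis by the top camera. No resistance was felt going down. I saw no spool knocked aside during the run.
- **Bystanders:** the pliers, loupe and file look unmoved in the last picture; I did not measure them. The green and pink spools were not touched.

Two checks disagreed. The two cameras differed by about 2 mm, so I averaged them for picking up the spools. The scene-camera fit of the spindles was poor, so I used the top-camera fit, shifted by 1 mm in x and 0.4 mm in y for the difference between the cameras.

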